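Bench-test the spring latch of the entrance lock

ROBOT

A 6-joint arm with a two-finger parallel gripper is mounted at the origin on the work surface. World frame = base frame: x ahead of the robot, y to its left, z up, the work surface at z = 0. Lengths are in mm, angles in degrees, forces in N, time in s.
With the tool pointing down it reaches from about 350 to 850 mm from the base axis. Payload 8.1 kg.
Tool frame: the origin (TCP) lies between the finger pads, 19 mm behind the fingertips; this is the grasp point; z points along the fingers, y is the line along which they close (so a half turn about z gives the same grasp; the last joint's range is limited). The gripper opens to 85 mm and grips with 20 to 120 N. Pads are 22 mm wide; open, the fingers measure 114 mm over their backs; the gripper's body (76 mm by 85 mm) begins 54 mm behind the grasp point. The pads swing forward as they close: fully open they stand 13 mm farther back than shut.
Start: joints at [-78.862, 7.471, 85.268, -0, 87.261, -4.893], TCP at [165.718, -576.665, 249.992] pointing down, gripper open.
Joint ranges: [-169.43, 169.43], [-51.17, 129.36], [1.28, 143.12], [-76.62, 256.62], [0, 156.53], [-152.29, 152.29]. Speed limits (degrees/s): [136.94, 136.94, 159.86, 180, 180, 180].

INTERFACE

Orientations are given as [roll, pitch, yaw] about the fixed x, y, z axes, in that order (R = Rz(yaw) Ry(pitch) Rx(roll)).
In Python, from bench import sense, snapshot, order, finder gives the robot as it stands.
- The arm moves only by the tool send_rows, never from a script. Its argument "steps" is a list of rows, each a list of 2 entries, a list of its own where there are three numbers: the shift along the world's x, y, z in units of 30 mm (1.0 is 30 mm), then the turn, a rotation vector about the world's x, y, z in rad. In form: [[[dx, dy, dz], [wx, wy, wz]], ...]. A call has 1 to 10 rows; each row is the pose to reach, as a shift and turn from the pose commanded when the call began; what a row does not reach only later rows make up. A row lasts 1/8 s, in which the tool goes at most 62.5 mm and 10.7 degrees, less where a joint would pass 70% of its speed; a pose out of reach is approached as far as the arm can. A call with a gripper value outside its range is refused whole. "fingers" is the closure, from 0 (fully open) to 1 (shut), set as the call begins (left out, the last holds). The fingers move at their own pace and stop on an object; "squeeze" is the grip in N (left out, the last holds). Time passes only in rows, so rows that repeat a pose let the fingers close. It gives the time, the measured TCP pose, the force, the opening and the grip force at its end, in the units of the state.
- sense(): the state, without advancing time (a new reading comes with each control period).
- snapshot(name): name is "scene" or "side" or "wrist"; returns a dict with "img" (384x512x3 uint8, red, green, blue), "K" (3x3 intrinsics, pixels), "pose" (4x4, takes a point from camera to world coordinates). Camera axes: x right, y up, looking along -z (the intrinsics and any distortion apply to the point x, -y, -z); pixel columns grow to the right and rows downward; lengths in mm; the calibration is good to about 2 mm. A picture is of the moment at which its call begins. There is no depth.
- order.hand_in(): hands the job in; it is judged then, once.
Trained networks look in the newest picture that a camera, given by its name, has taken for a name from the list of things; names that differ only in an ending like _2 or _b are one class to them, and where a whole thing is asked for, a point or a joint stands for the part that bears it (a point fixed in the world has none). Each returns a list of dicts, best first, with "confidence" (0 to 1); they miss things now and then, are a little off and sometimes report something else, mostly with a low value. They report only what shows in the picture. A call takes as long as a camera call. They do not tell look-alikes from the thing itself.
- finder.find_in(label, camera): "box" ([left, top, width, height] as shares, 0 to 1, of the picture: columns of its width, rows of its height, round what is visible of it).
- finder.trace(label, camera): "mask" (384x512 bool, what is visible of it) and "box" ([left, top, width, height] as shares, 0 to 1, of the picture: columns of its width, rows of its height, round what is visible of it).
- finder.pinpoint(label, camera): "at" ([column, row] as shares, 0 to 1, of the picture: columns of its width, rows of its height: a listed point, or the origin of a listed thing).
The state is a dict: "time": time; "joint_pos": joint angles; "qd": joint speeds; "joint_efforts": joint torques, N m; "tool_pos": TCP position; "tcp_rot": TCP orientation; "ft_force": force on the tool from outside, world axes, zero at the start; "wrist_torque": the same for the moment, N m; "finger_gap": finger opening in mm; "grip_force": force on a finger pad.
Only numpy, scipy, OpenCV 4.12 (cv2) and the standard library are available. Lean on these libraries where they do the work, as an engineer would, in place of code of your own. Each camera call takes 0.05 s, during which the arm holds its last target. There are 200 camera calls.

TASK

Three mortise locks stand faceplate up in the slotted pine rack on the lock bench. Test the latch of the entrance lock, the only one whose faceplate carries both a bevelled spring latch and a square deadbolt: with closed fingertips gently press that latch straight in until it is nearly flush with the faceplate, let it spring fully out again, and draw the hand well clear above it. Do not touch the deadbolt, the small guard plunger, the other two locks or the rack, lift nothing, and leave everything else on the bench where it lies.

Things in the scene. Friction and masses are not known exactly. Their poses are not given: they have to be found in the camera images.
- entrance_latch (a joint): the bevelled spring latch of the entrance lock, the part to press: how far it is pushed in, m; 0 = fully out (19 mm proud of the faceplate), 0.019 = flush with the faceplate, its stop. A spring returns it: about 2 N starts it moving, rising evenly to about 4.7 N when flush; past that the fingers meet the rigid faceplate.
- entrance_latch_nose (a point): point centred over the entrance latch at crest height (19 mm above the faceplate when out); it moves with the latch; axes as the lock's, z up. The latch is 26 mm long along the faceplate (x), 16 mm across (y); its crest is a 4 mm flat along the -y edge, from which the bevel falls to 4 mm above the faceplate at the +y edge.
- entrance_lock: the entrance lock, loose in one of the rack's slots: steel case 152 x 22 x 103 mm (x, y, z), faceplate 203 x 32 x 5.5 mm on top, about 0.9 kg. Origin: centre of the case's underside; x along the faceplate, z up; faceplate top at z = 108.5 mm. On it, centred at y = 0: the latch at x = 0, the square deadbolt at x = +58 mm, the small guard plunger at x = -38 mm.
- entrance_deadbolt: the square deadbolt of the entrance lock, rigid, 32 x 16 mm in plan, standing 25 mm above the faceplate; not to be touched. Origin: its centre at the level of the faceplate's top.
- guard_plunger (a joint): the small bevelled guard plunger of the entrance lock, 16 x 10 mm in plan, 10 mm proud: how far it is pushed in, m; 0 = fully out. Not to be touched.
- passage_lock: the passage lock, same case and faceplate as the entrance lock and an identical bevelled latch at x = 0, but no deadbolt and no plunger; loose in another slot; not to be touched. Origin and axes as for the entrance lock.
- closet_deadlock: the closet deadlock, same case and faceplate, with only a square deadbolt (32 x 16 mm, 25 mm high) at x = 0; loose in another slot; not to be touched. Origin and axes as for the entrance lock.
- rack: fixed pine rack, a block 180 x 194 x 70 mm (x, y, z) with three slots along its x, 65 mm apart in y, slot floor 15 mm above the bench, in which the locks stand in any order. Origin: centre of its underside, on the bench.
- trunk_clasp: bystander: flat rusted iron trunk clasp, 72 x 44 x 16 mm, lying beside the rack; origin: centre of its underside
- corner_guard: bystander: chrome trunk corner guard, three thin plates meeting at a corner, 52 x 52 x 52 mm; origin: centre of its underside
- feeler_block: bystander: nickel feeler block, 90 x 22 x 16 mm; origin: centre of its underside
- lock_cylinder: bystander: brass lock cylinder standing on end, 35 mm across, 38 mm high; origin: centre of its underside
- handle_grip: bystander: black plastic handle grip, 118 x 26 x 22 mm, on the robot's side of the rack; origin: centre of its underside
- lever_handle: bystander: steel door lever on its round rose, 140 x 52 x 57 mm, beyond the rack; origin: on the bench under its middle
- screwdriver: bystander: wooden-handled screwdriver, 190 mm long, 26 mm thick, to the left of the rack; origin: on the bench under its middle
Not all that is in view belongs to the job. Leave any blue or green look-alike of the entrance_lock alone.

How it is judged (in metres and radians):
On the way, in this order (a step that is already met when the one before it is completed fails the run):
1. the entrance lock's latch is pressed in by the fingertips to within 5 mm of flush (value of joint entrance_latch above 0.014 m and contact force between the fingers and entrance_lock above 0.5 N), for 0.1 s.
2. the latch is let go and has sprung fully out (value of joint entrance_latch below 0.0015 m and contact force between the fingers and entrance_lock below 0.1 N), for 0.2 s.
At the end, for the whole second after the job is handed in: The entrance latch stands fully out again (within 1.5 mm), the TCP is more than 70 mm above its nose (fingertips about 50 mm clear), the three locks stand upright in their slots within 6 mm of where they were, and every other loose thing lies within 10 mm of where it was (value of joint entrance_latch below 0.0015 m and z of the grasp point in the frame of entrance_latch_nose above 0.07 m and distance of each of entrance_lock, passage_lock, closet_deadlock from where it was at the start of the episode below 0.006 m and angle between entrance_lock's own z axis and vertical below 0.1 rad and linear speed of entrance_lock below 0.02 m/s and distance of each of trunk_clasp, corner_guard, feeler_block, lock_cylinder, handle_grip, lever_handle, screwdriver from where it was at the start of the episode below 0.01 m); the robot touches nothing.
It fails at once if the latch or its lock is pressed harder than 45 N (contact force between any of the fingers, the arm and entrance_lock above 45 N).
It fails at once if the deadbolt or the guard plunger of the entrance lock is touched (contact force between any of the fingers, the arm and entrance_deadbolt above 0.5 N or value of joint guard_plunger above 0.002 m).
It fails at once if the passage lock, the closet deadlock or the rack is touched (contact force between any of the arm, the fingers and passage_lock above 0.5 N or contact force between any of the arm, the fingers and closet_deadlock above 0.5 N or contact force between any of the arm, the fingers and rack above 0.5 N).
It fails at once if a lock is lifted, shifted or tilted (distance of any of entrance_lock, passage_lock, closet_deadlock from where it was at the start of the episode above 0.008 m or angle between entrance_lock's own z axis and vertical above 0.12 rad).
It fails at once if another thing on the bench is knocked or carried (distance of any of trunk_clasp, corner_guard, feeler_block, lock_cylinder, handle_grip, lever_handle, screwdriver from where it was at the start of the episode above 0.012 m).
It also fails if it takes over 32 s, if anything falls off the work surface, if the arm or the gripper's body presses on something with over 40 N, if the wrist force passes 120 N, or if a joint passes its speed limit or range.

## Working session

There is one attempt and no reset: what is moved stays moved. The work goes in short steps, Python scripts to look and compute and a tool call to move; the robot and the scene stay as the last step left them, time stands still between calls to the robot, and variables do not carry over. Pictures are saved under pics/ and viewed, at most 10 in all, crops included, and the job is handed in when it is done.

Besides the shell and the picture viewer there is one more tool, called after "Call:" as name([rows], argument=value, ...), one row to a line, values as JSON. send_rows: Moves the arm, as the interface text tells. Its arguments: {"type":"object","properties":{"steps":{"type":"array"},"fingers":{"type":"number"},"squeeze":{"type":"number"}},"required":["steps"]}

```bash
mkdir -p pics; cat > h.py <<'E'
import numpy as np,cv2
from bench import sense,snapshot,order,finder
def save(n,img): cv2.imwrite('pics/'+n,cv2.cvtColor(img,cv2.COLOR_RGB2BGR))
def ray(s,u,v):
    K=s['K'];P=np.array(s['pose']);d=np.linalg.inv(K)@[u,v,1];d=np.array([d[0],-d[1],-d[2]])
    return P[:3,3],P[:3,:3]@d
def onz(s,u,v,z):
    o,d=ray(s,u,v);return o+d*(z-o[2])/d[2]
def proj(s,p):
    P=np.array(s['pose']);c=P[:3,:3].T@(np.array(p)-P[:3,3]);q=s['K']@[c[0],-c[1],-c[2]];return q[:2]/q[2]
E
python3 - <<'E'
from h import *
a=snapshot('scene');b=snapshot('side')
print([k for k in a]);print(sense())
save('s.png',a['img']);save('d.png',b['img'])
save('both.png',np.hstack([cv2.resize(x['img'],(400,300)) for x in(a,b)]))
for c,s in(('scene',a),('side',b)):
  print(np.round(s['pose'],2).tolist())
  for l,z in(('entrance_latch_nose',142.5),('entrance_deadbolt',123.5),('entrance_lock',15),('passage_lock',15),('closet_deadlock',15),('rack',0)):
    for r in finder.pinpoint(l,c)[:3]:
      u,v=r['at'][0]*512,r['at'][1]*384;print(c,l,round(r['confidence'],2),int(u),int(v),onz(s,u,v,z).round(0))
E
```

```text
['img', 'K', 'pose']
{'time': 0.1, 'joint_pos': array([-7.88607813e+01,  7.51127575e+00,  8.53235817e+01,  1.71752666e-04,
        8.72612249e+01, -4.89327810e+00]), 'qd': array([-0.04375812, -0.07492879, -0.12451301,  0.12311564,  0.12746834,
       -0.04552327]), 'joint_efforts': array([ 2.27733690e-03, -5.70946884e+01, -5.01942658e+01, -1.78084229e-04,
        8.04485200e-03, -1.92239014e-05]), 'tool_pos': array([ 165.6396864 , -576.19972855,  249.03894909]), 'tcp_rot': array([-1.79904283e+02, -8.36673847e-03,  1.60324815e+01]), 'ft_force': array([-0.26471438,  0.43764014, -0.25667216]), 'wrist_torque': array([ 0.05428353, -0.01747806,  0.0274397 ]), 'grip_force': 0.0, 'finger_gap': 85.6893935231635}
[[-0.01, -0.69, 0.73, 1212.81], [1.0, 0.01, 0.02, 69.66], [-0.01, 0.73, 0.69, 775.92], [0.0, 0.0, 0.0, 1.0]]
scene entrance_latch_nose 0.53 167 176 [ 496. -166.  142.]
scene entrance_latch_nose 0.48 150 122 [ 271. -252.  142.]
scene entrance_latch_nose 0.3 229 219 [634. -11. 142.]
scene entrance_deadbolt 0.7 164 200 [ 558. -165.  124.]
scene entrance_deadbolt 0.48 336 123 [253. 264. 1
[... 384 characters left out ...]
.02], [-0.64, -0.54, 0.54, 563.22], [-0.0, 0.71, 0.71, 763.89], [0.0, 0.0, 0.0, 1.0]]
side entrance_latch_nose 0.54 276 281 [289. 245. 142.]
side entrance_latch_nose 0.46 395 167 [ 250. -233.  142.]
side entrance_latch_nose 0.41 301 143 [ 505. -161.  142.]
side entrance_deadbolt 0.54 284 311 [244. 277. 124.]
side entrance_deadbolt 0.41 283 141 [ 563. -158.  124.]
side entrance_lock 0.75 273 308 [293. 240.  15.]
side entrance_lock 0.71 298 175 [ 503. -163.   15.]
side entrance_lock 0.68 384 196 [ 253. -251.   15.]
side passage_lock 0.86 269 195 [520. -38.  15.]
side closet_deadlock 0.62 284 188 [503. -90.  15.]
side rack 0.76 282 191 [509. -89.  -0.]
side rack 0.52 303 144 [ 589. -324.    0.]
```

View pics/s.png

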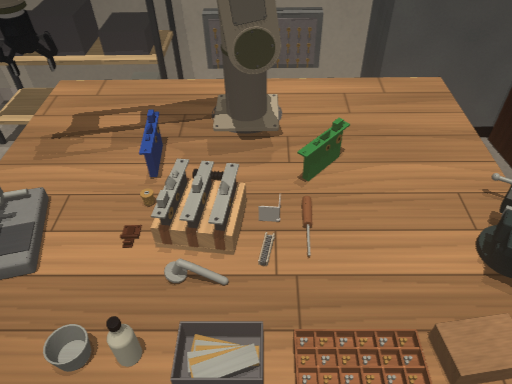

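View pics/d.png

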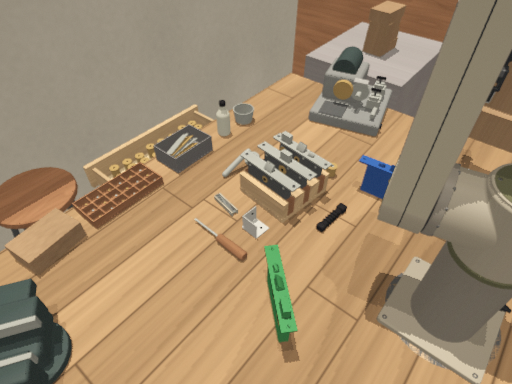

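```bash
python3 - <<'E'
from h import *
a=cv2.imread('pics/s.png')[150:255,140:255];b=cv2.imread('pics/d.png')[120:220,230:340]
r=lambda x:cv2.resize(x,(390,356),interpolation=cv2.INTER_CUBIC)
cv2.imwrite('pics/c.png',np.hstack([r(a),r(b)]))
s=snapshot('scene');t=snapshot('side')
for lab in('entrance_latch_nose',):
  pass
for p in([497,-164,142.5],[555,-162,148.5],[459,-165,133]): print(proj(s,p),proj(t,p))
E
```

```text
[168.2590285  176.90653007] [304.14533135 143.92993534]
[164.20928107 192.04223844] [287.49231871 134.924756  ]
[171.21401411 169.49678958] [315.12598138 151.63208669]
```

View pics/c.png

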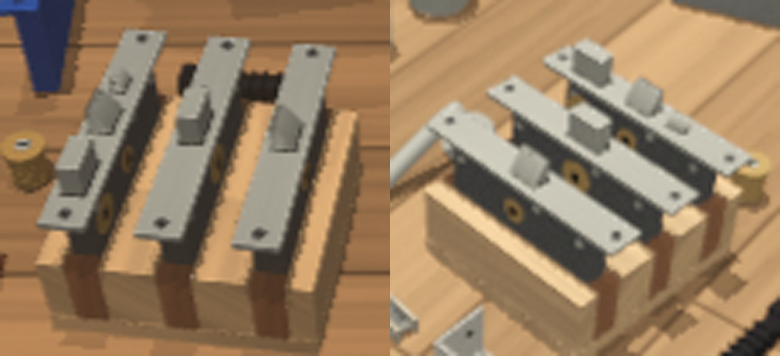

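The candidates are the three steel locks in the rack. In the scene view they sit at (170,183), (198,185) and (226,190). The blue lock at (152,145) and the green one at (323,150) are look-alikes. The left steel lock at (170,183) has a square deadbolt (near end), a bevelled latch and a small plunger, so it is the entrance lock. The other two carry one part each.

```bash
python3 - <<'E'
from h import *
s=snapshot('scene');t=snapshot('side')
for u,v in((133,30),(166,33),(38,222),(80,228)): print('sc',onz(s,140+u/3.391,150+v/3.39,123.5).round(1))
for u,v in((153,57),(358,158),(338,172)): print('sd',onz(t,230+u/3.545,120+v/3.56,123.5).round(1))
E
```

```text
sc [ 406.2 -155.   123.5]
sc [ 410.  -129.5  123.5]
sc [ 603.4 -186.5  123.5]
sc [ 608.9 -158.1  123.5]
sd [ 604.3 -159.   123.5]
sd [ 399.9 -155.9  123.5]
sd [ 403.2 -131.5  123.5]
```

Call:
send_rows([
  [[1.1, 1.4, 0.5], [0, 0, -0.04]],
  [[2.3, 2.8, 1], [0, 0, -0.09]],
  [[3.4, 4.2, 1], [0, 0, -0.13]],
  [[4.5, 5.6, 1], [0, 0, -0.17]],
  [[5.6, 7, 1], [0, 0, -0.22]],
  [[6.8, 8.4, 1], [0, 0, -0.26]],
  [[7.9, 9.8, 1], [0, 0, -0.3]],
  [[9, 11.2, 1], [0, 0, -0.34]],
  [[10.2, 12.6, 1], [0, 0, -0.39]],
  [[11.3, 14, 1], [0, 0, -0.43]],
], fingers=1)

```text
time: 2.15
tool_pos: [505.8, -155.1, 280.2]
tcp_rot: [180.0, -0.0, -8.7]
ft_force: [0.1, 0.4, -0.6]
finger_gap: 0.2
grip_force: 0.0
```

Call:
send_rows([
  [[0, 0, 0], [0, 0, 0]],
  [[0, 0, 0], [0, 0, 0]],
  [[0, 0, 0], [0, 0, 0]],
])

```text
time: 2.52
tool_pos: [504.2, -157.7, 280.0]
tcp_rot: [180.0, 0.0, -8.7]
ft_force: [-0.2, -0.8, 0.0]
finger_gap: -0.1
grip_force: 0.0
```

```bash
python3 - <<'E'
from h import *
w=snapshot('wrist');save('w.png',cv2.resize(w['img'],(768,576)))
st=sense();print(st['tool_pos'],st['tcp_rot'],st['finger_gap'],st['ft_force'],st['time'])
print(np.round(w['pose'],2).tolist())
for l,z in(('entrance_latch_nose',142.5),('entrance_deadbolt',123.5),('entrance_lock',15)):
  for r in finder.pinpoint(l,'wrist')[:3]:
    u,v=r['at'][0]*512,r['at'][1]*384;print(l,round(r['confidence'],2),int(u),int(v),onz(w,u,v,z).round(1))
E
```

```text
[ 504.16094928 -157.74454469  280.0815966 ] [ 1.79986505e+02 -2.01717224e-03 -8.69969478e+00] -0.0596677820347233 [-0.46245681 -0.44305059  0.21026177] 2.575
[[-0.15, 0.95, 0.26, 568.24], [-0.99, -0.15, -0.04, -168.5], [-0.0, -0.26, 0.97, 403.65], [0.0, 0.0, 0.0, 1.0]]
entrance_latch_nose 0.65 257 189 [ 499.8 -158.1  142.5]
entrance_deadbolt 0.79 258 119 [ 560.3 -168.4  123.5]
entrance_deadbolt 0.74 258 163 [ 519.5 -162.3  123.5]
entrance_lock 0.91 36 322 [306.9 215.5  15. ]
entrance_lock 0.88 345 303 [ 269.9 -257.6   15. ]
entrance_lock 0.84 257 161 [ 503.7 -158.7   15. ]
```

View pics/w.png

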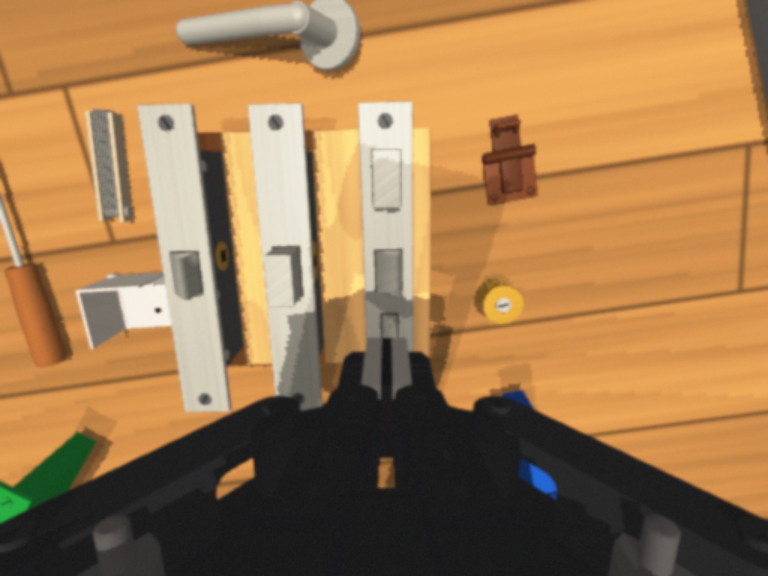

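```bash
python3 - <<'E'
from h import *
w=snapshot('wrist')
for n,u,v,z in(('end',360,102,123.5),('end',412,102,123.5),('screwend',385,121,123.5),('latch far crest',403,249,142.5),('latch far L',375,249,127.5),('near crest',403,298,142.5),('db TL',372,149,148.5),('db TR',401,149,148.5),('plungerfar',397,314,133.5),('edgeR',412,330,123.5),('edgeL',362,320,123.5)): print(n,onz(w,u/1.5,v/1.5,z).round(1))
E
```

```text
end [ 606.3 -158.6  123.5]
end [ 601.7 -188.8  123.5]
screwend [ 593.7 -171.5  123.5]
latch far crest [ 519.6 -171.   142.5]
latch far L [ 519.5 -153.8  127.5]
near crest [ 489.6 -166.7  142.5]
db TL [ 578.2 -162.   148.5]
db TR [ 575.8 -177.7  148.5]
plungerfar [ 476.9 -161.4  133.5]
edgeR [ 460.8 -169.4  123.5]
edgeL [ 472.8 -137.5  123.5]
```

Call:
send_rows([
  [[0, -0.1, -0.6], [0, 0, 0]],
  [[0, -0.1, -1.4], [0, 0, 0]],
  [[0, -0.1, -2.2], [0, 0, 0]],
  [[0, -0.1, -2.9], [0, 0, 0]],
  [[0, -0.1, -3.4], [0, 0, 0]],
  [[0, -0.1, -3.6], [0, 0, 0]],
  [[0, -0.1, -3.7], [0, 0, 0]],
  [[0, -0.1, -3.7], [0, 0, 0]],
  [[0, -0.1, -3.7], [0, 0, 0]],
])

```text
time: 3.9
tool_pos: [505.2, -159.9, 169.8]
tcp_rot: [180.0, -0.1, -8.6]
ft_force: [-0.3, -0.1, -0.1]
finger_gap: -0.1
grip_force: 0.0
```

```bash
python3 - <<'E'
from h import *
w=snapshot('side');save('e.png',cv2.resize(w['img'][90:210,230:350],(600,600),interpolation=cv2.INTER_CUBIC))
st=sense();print(st['tool_pos'],st['ft_force'],st['time'])
E
```

```text
[ 505.13268768 -159.8421361   169.73769216] [-0.47630828 -0.16673323  0.16385413] 3.95
```

View pics/e.png

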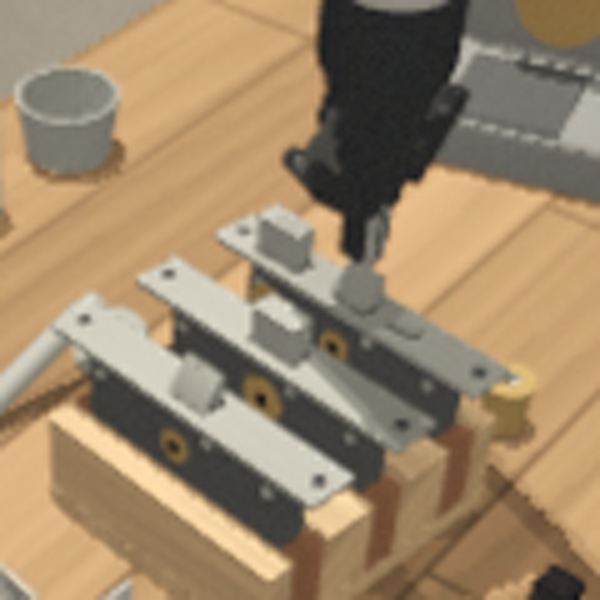

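The fingertips (crop ~(365,250)) are just above the entrance latch at (360,285), clear of the deadbolt (285,240) and the plunger (405,325). Next I press slowly.

Call:
send_rows([
  [[0, -0.07, -0.1], [0, 0, 0]],
  [[0, -0.07, -0.2], [0, 0, 0]],
  [[0, -0.07, -0.3], [0, 0, 0]],
  [[0, -0.07, -0.4], [0, 0, 0]],
  [[0, -0.07, -0.4], [0, 0, 0]],
])

```text
time: 4.58
tool_pos: [504.7, -161.8, 156.8]
tcp_rot: [180.0, 0.0, -8.6]
ft_force: [-1.4, -0.3, 2.0]
finger_gap: -0.0
grip_force: 1.0
```

Call:
send_rows([
  [[0, 0, -0.1], [0, 0, 0]],
  [[0, 0, -0.2], [0, 0, 0]],
  [[0, 0, -0.3], [0, 0, 0]],
  [[0, 0, -0.3], [0, 0, 0]],
])

```text
time: 5.08
tool_pos: [504.8, -161.8, 147.9]
tcp_rot: [180.0, -0.0, -8.6]
ft_force: [-0.4, -0.6, 4.5]
finger_gap: -0.3
grip_force: 1.7
```

Call:
send_rows([
  [[0, 0, -0.03], [0, 0, 0]],
  [[0, 0, -0.06], [0, 0, 0]],
  [[0, 0, -0.08], [0, 0, 0]],
  [[0, 0, -0.08], [0, 0, 0]],
  [[0, 0, -0.08], [0, 0, 0]],
])

```text
time: 5.7
tool_pos: [504.8, -161.8, 145.7]
tcp_rot: [180.0, -0.0, -8.6]
ft_force: [0.3, -1.4, 4.2]
finger_gap: -0.1
grip_force: 1.8
```

```bash
python3 - <<'E'
from h import *
w=snapshot('side');save('f.png',cv2.resize(w['img'][100:190,250:340],(600,600),interpolation=cv2.INTER_CUBIC))
f=[]
for i in range(5): snapshot('scene'); f.append(sense()['ft_force'])
print(sense()['tool_pos'],np.mean(f,0),sense()['time'])
E
```

```text
[ 504.80048966 -161.8126118   145.6827318 ] [ 0.26649416 -0.75371235  3.53694585] 6.0
```

View pics/f.png

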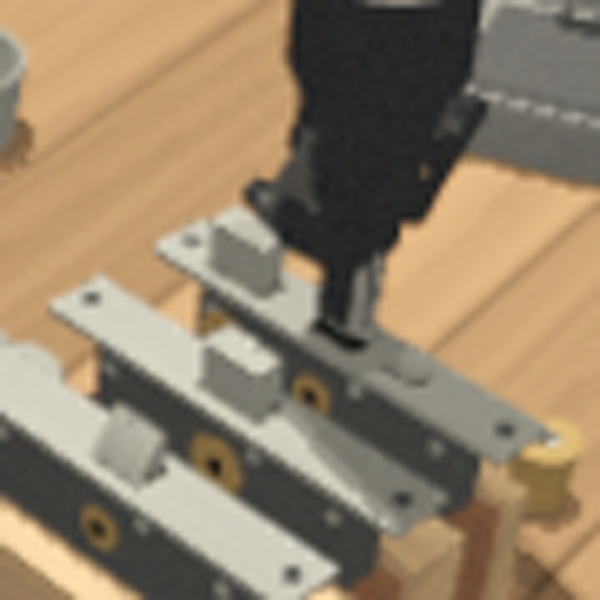

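Call:
send_rows([
  [[0, 0, -0.03], [0, 0, 0]],
  [[0, 0, -0.05], [0, 0, 0]],
  [[0, 0, -0.05], [0, 0, 0]],
  [[0, 0, -0.05], [0, 0, 0]],
])

```text
time: 6.5
tool_pos: [504.8, -161.8, 144.1]
tcp_rot: [180.0, -0.0, -8.6]
ft_force: [1.3, 0.0, 3.6]
finger_gap: 0.3
grip_force: 1.9
```

```bash
python3 - <<'E'
from h import *
f=[]
for i in range(8): snapshot('scene'); f.append(sense()['ft_force'])
print(sense()['tool_pos'],np.mean(f,0),np.std(f,0),sense()['time'])
E
```

```text
[ 504.79832818 -161.77617201  144.1588469 ] [ 0.77772064 -0.72827562  3.93678997] [0.50883955 0.48810039 0.47301216] 6.9
```

Call:
send_rows([
  [[0, 0, -0.015], [0, 0, 0]],
  [[0, 0, -0.03], [0, 0, 0]],
  [[0, 0, -0.03], [0, 0, 0]],
])

```text
time: 7.28
tool_pos: [504.8, -161.8, 143.2]
tcp_rot: [-180.0, -0.0, -8.6]
ft_force: [0.7, -0.8, 4.4]
finger_gap: 0.2
grip_force: 2.0
```

```bash
python3 - <<'E'
from h import *
f=[]
for i in range(8): snapshot('scene'); f.append(sense()['ft_force'])
print(sense()['tool_pos'],np.mean(f,0),np.std(f,0),sense()['time'])
E
```

```text
[ 504.78532176 -161.75809701  143.23095348] [ 1.21983067 -1.15333551  3.90089112] [0.53103722 0.46699268 0.38692449] 7.675
```

Call:
send_rows([
  [[0, 0, -0.01], [0, 0, 0]],
  [[0, 0, -0.02], [0, 0, 0]],
  [[0, 0, -0.02], [0, 0, 0]],
  [[0, 0, -0.02], [0, 0, 0]],
])

```text
time: 8.18
tool_pos: [504.8, -161.8, 142.6]
tcp_rot: [180.0, -0.0, -8.6]
ft_force: [0.8, -1.3, 4.7]
finger_gap: -0.0
grip_force: 2.1
```

```bash
python3 - <<'E'
from h import *
f=[]
for i in range(8): w=snapshot('side'); f.append(sense()['ft_force'])
print(sense()['tool_pos'],np.mean(f,0),np.std(f,0),sense()['time'])
save('g.png',cv2.resize(w['img'][100:190,250:340],(600,600),interpolation=cv2.INTER_CUBIC))
E
```

```text
[ 504.75403453 -161.75996349  142.60558402] [ 1.95057001 -0.97385176  4.07495328] [0.42055058 0.54604064 0.38701417] 8.575
```

View pics/g.png

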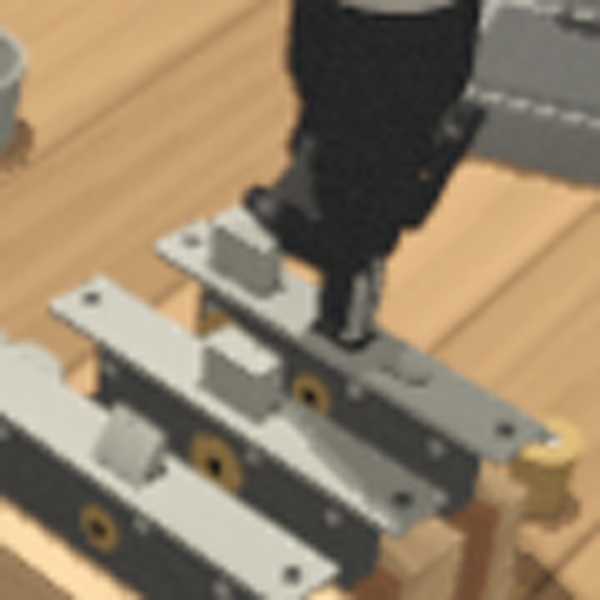

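The picture shows the fingertips at the faceplate (crop ~(345,340)), with the latch practically flush and everything else undisturbed. I draw straight up.

Call:
send_rows([
  [[0, 0, 0], [0, 0, 0]],
  [[0, 0, 0.2], [0, 0, 0]],
  [[0, 0, 0.5], [0, 0, 0]],
  [[0, 0, 0.9], [0, 0, 0]],
  [[0, 0, 1.5], [0, 0, 0]],
  [[0, 0, 2.3], [0, 0, 0]],
  [[0, 0, 3.1], [0, 0, 0]],
  [[0, 0, 3.7], [0, 0, 0]],
  [[0, 0, 4], [0, 0, 0]],
  [[0, 0, 4], [0, 0, 0]],
])

```text
time: 9.82
tool_pos: [504.9, -161.8, 263.1]
tcp_rot: [180.0, -0.0, -8.6]
ft_force: [0.0, -1.1, -0.3]
finger_gap: 0.0
grip_force: 0.0
```

Call:
send_rows([
  [[0, 0, 0], [0, 0, 0]],
  [[0, 0, 0], [0, 0, 0]],
  [[0, 0, 0], [0, 0, 0]],
  [[0, 0, 0], [0, 0, 0]],
])

```text
time: 10.32
tool_pos: [504.6, -161.7, 262.3]
tcp_rot: [-180.0, 0.0, -8.6]
ft_force: [-0.6, -0.6, -0.3]
finger_gap: 0.1
grip_force: 0.0
```

```bash
python3 - <<'E'
from h import *
w=snapshot('side');v=snapshot('wrist')
save('k.png',np.hstack([cv2.resize(w['img'][100:190,250:340],(400,400)),cv2.resize(v['img'][50:250,150:350],(400,400))]))
print(sense()['tool_pos'],sense()['ft_force'])
E
```

```text
[ 504.71099721 -161.74751393  262.51283677] [-0.89126524 -0.78918247 -0.41191866]
```

View pics/k.png

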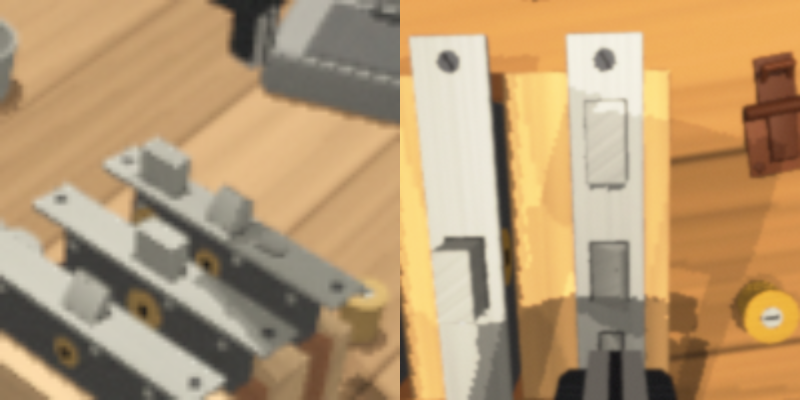

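The latch is fully out again (crop (230,210)), the hand is about 120 mm above it, and nothing has shifted.

```bash
python3 -c "
from bench import order
print(order.hand_in())"
```

```text
the job is handed in; nothing more can be done
None
```

I pressed the entrance latch to about flush at roughly 4 N. It sprang fully out again, I raised the TCP about 120 mm above its nose, nothing else appeared to move, and the job is handed in; no verdict came back.

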